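# Uncap the docked torch and put its lens cap away in the drawer

### The arm

A 6-joint arm with a two-finger parallel gripper is mounted at the origin on the work surface. World frame = base frame: x ahead of the robot, y to its left, z up, the work surface at z = 0. Lengths are in m, angles in rad, forces in N, time in s.
With the tool pointing down it reaches from about 0.325 to 0.775 m from the base axis. Payload 5.5 kg.
Tool frame: the origin (TCP) lies at the very end of the fingers, on their centre line; the grasp point (between the pads) lies 19 mm behind it; x points along the fingers, z is the direction in which the jaws open and shut, and the axes are right-handed (so a half turn about x gives the same grasp; the last joint's range is limited). The gripper opens to 85 mm and grips with 20 to 120 N. Pads are 22 mm wide; open, the fingers measure 114 mm over their backs; the gripper's body (76 mm by 85 mm) begins 54 mm behind the grasp point. The pads swing forward as they close: fully open they stand 13 mm farther back than shut.
Start: joints at [1.166, 0.091, 1.231, -0, 1.82, -0.057], TCP at [0.205, 0.564, 0.231] pointing down, gripper open.
Joint ranges: [-2.87, 2.87], [-0.86, 2.18], [0.17, 2.46], [-1.51, 4.65], [0.06, 2.69], [-2.65, 2.65]. Speed limits (rad/s): [2.57, 2.57, 3.01, 3.14, 3.14, 3.14].

### API

Orientations are given as a unit quaternion [x, y, z, w].
In Python, from cell import * gives the robot as it stands. Calls block until the motion is done:
- move_ptp(position, orientation): joint-space move of the TCP to a pose.
- line_to(position, rot=None, max_speed=0.15, max_force=None): straight line of the TCP; rot=None keeps the orientation; max_speed is the mean speed in m/s. With max_force (N) it stops when the force on the tool has changed by that much, and returns True; else False.
- goto_joints(angles): joint-space move.
- grip(opening): finger opening in m; the grip force is fixed at half the most; returns when the fingers have stopped.
- pause(seconds).
- ik(position, orientation): joint angles nearest the present ones, or None.
- state(): the state.
- read_camera(name): name is "side" or "top"; returns the picture (384x512x3 uint8, red, green, blue); there is no depth.
- get_calibration(name): a dict with "vertical_fov" (degrees; the focal length in pixels is half the picture's height over the tangent of half this angle, whatever the lens; pixels are square), "cx", "cy" (the principal point, pixels), "xyz" and "rotation" of the camera in the world. Camera axes: x right, y up, looking along -z (the intrinsics and any distortion apply to the point x, -y, -z); pixel columns grow to the right and rows downward; lengths in m; the calibration is good to about 2 mm. A picture is of the moment at which its call begins. get_calibration takes no time and is no camera call.
A pose or a line that the arm cannot do raises Unreachable and nothing moves.
- finish_job(): hands the job in, once; it reports no verdict.
The state is a dict: "time_s": time; "joint_pos": joint angles; "dq": joint speeds; "joint_efforts": joint torques, N m; "tcp_pos": TCP position; "tool_rot": TCP orientation; "ft_force": force on the tool from outside, world axes, zero at the start; "torque": the same for the moment, N m; "opening": finger opening in m.
Only numpy, scipy, OpenCV 4.12 (cv2) and the standard library are available. Lean on these libraries where they do the work, as an engineer would, in place of code of your own. Each camera call takes 0.05 s, during which the arm holds its last target. There are 200 camera calls.

### The job

Get the torch ready for use: hold the red lens cap by its black grip bar, turn it gently anticlockwise (as seen facing the cap) until you feel its bayonet come free, somewhere within a quarter of a turn, and draw it straight off the torch without forcing it. Stand the cap mouth down on the floor of the open upper drawer of the clear unit, let go of it, and then push the drawer fully shut. Leave the other things on the shelf where they are.

Things in the scene. Friction and masses are not known exactly. Their poses are not given: they have to be found in the camera images.
- cap: Round red lens cap on the torch's head: 70 mm across, shell 34 mm high; a black grip bar on its closed end, 52 mm long (along x), 14 mm thick (along y), spans z = 34 to 62 mm. About 70 g. Origin: centre of the open mouth's rim; z is the cap's axis, out of the closed end, away from the torch. At the start z leans 35 degrees from vertical, towards the robot; standing mouth down, z points up.
- cap_grip (a point): Middle of the cap's grip bar, 55 mm from the mouth, axes as the cap. Two hidden lugs on the torch hold the cap behind a flange at its mouth (about 2 mm of axial play) until it is turned anticlockwise (positive about its z) by an unknown 0.45 to 1.25 rad; the flange's gaps then pass the lugs, within 0.2 rad either way. Turned farther, it is held again. Free, it is drawn 28 mm to clear the torch.
- torch_face (a point): Centre of the front face of the silver torch, inside the cap at the start (28 mm from the cap's origin along its axis). The torch, 190 mm long with a 49 mm head, leans 35 degrees from vertical, head up and towards the robot, in a black charging dock; torch and dock are fixed. Site axes: z up, -x the way the torch leans.
- unit_drawer0 (a joint): Opening of the upper drawer of the clear acrylic drawer unit, m: 0 fully shut, 0.125 fully open; it starts open. Slides with about 1 N of friction. The unit (190 deep, 200 wide, 188 mm high) is fixed to the shelf.
- drawer_floor (a point): Centre of the upper drawer's inner floor, moving with the drawer; x points into the unit (the way it shuts), y along the drawer's width, z up. Inside, the drawer is 145 mm long, 158 mm wide, its walls 57 mm high. With the drawer open by q, the unit's top covers what lies beyond x = q - 78 mm and is 70 mm above the floor.
- unit_drawer0_handle (a point): Middle of the upper drawer's steel bar handle: bar 11 mm thick, 110 mm long along the drawer's width, its centre line 35 mm in front of the drawer's front panel. Same axes as drawer_floor.
- glasses_case: Blue hard-shell case for folded reading glasses, 165 x 64 x 42 mm, bystander; origin under its centre.
- saucer: White porcelain saucer with coins, 116 mm across, 16 mm high, bystander; origin under its centre.
- carabiner: Orange carabiner lying flat, 100 x 55 x 9 mm, bystander.
- padlock: Brass padlock lying flat, 80 x 52 x 24 mm, bystander.
- tape_measure: Yellow tape measure standing on edge, 66 x 36 x 62 mm, bystander; origin under its centre.
- spray_can: Blue-labelled spray can, 56 mm across, 170 mm high, bystander; origin under its centre.
Mind the look-alikes: they are no part of the job. There is more than one size of the cap; the job needs the larger.

How it is judged:
By the outcome, as a careful person would: the job done as asked, in the order asked, and still so for the second after the job is handed in, with the robot touching nothing.
It also fails if it takes over 64 s, if anything falls off the work surface, if the arm or the gripper's body presses on something with over 40 N, if the wrist force passes 120 N, or if a joint passes its speed limit or range.

## Working session

There is one attempt and no reset: what is moved stays moved. The work goes in short steps, each a Python script; the robot and the scene stay as the last script left them, time stands still between calls to the robot, and variables do not carry over. Pictures are saved under pics/ and viewed, about 8 in all and at most 12, crops included, and the job is handed in when it is done.

```bash
ls; mkdir -p pics; python3 - <<'E'
from cell import *
import cv2
for n in("side","top"):
    cv2.imwrite(f"pics/{n}0.png",read_camera(n)[:,:,::-1]); print(n,get_calibration(n))
print(state())
E
```

```text
pics
side {'vertical_fov': 53.25479892855712, 'cx': 256.6560350539414, 'cy': 188.58094443510936, 'xyz': array([ 0.13048737, -0.47083236,  0.8743738 ]), 'rotation': array([ 0.34862211, -0.12212858, -0.28604935,  0.88415101])}
top {'vertical_fov': 54.413975062252774, 'cx': 257.202233071312, 'cy': 194.39089024861693, 'xyz': array([0.29037847, 0.09010943, 1.32842567]), 'rotation': array([ 0.07175656, -0.06765029, -0.69455916,  0.71264437])}
{'time_s': 0.1, 'joint_pos': array([ 1.16627945e+00,  9.17722476e-02,  1.23176962e+00,  5.13149338e-06,
        1.81975207e+00, -5.67303826e-02]), 'dq': array([-0.00171914, -0.0029983 , -0.00217272,  0.00031218,  0.00089867,
        0.00028172]), 'joint_efforts': array([ 1.60210115e-03, -4.60214639e+01, -4.19221079e+01, -6.42234750e-05,
        1.05459001e-02, -1.32281974e-05]), 'tcp_pos': array([0.20441391, 0.5638521 , 0.23026834]), 'tool_rot': array([-0.40626579,  0.57948015,  0.4056351 ,  0.57845573]), 'ft_force': array([ 0.61099928, -0.7677991 , -1.19326066]), 'torque': array([-0.02168534, -0.04294114,  0.02112992]), 'opening': 0.08537198950579923}
```

View pics/side0.png

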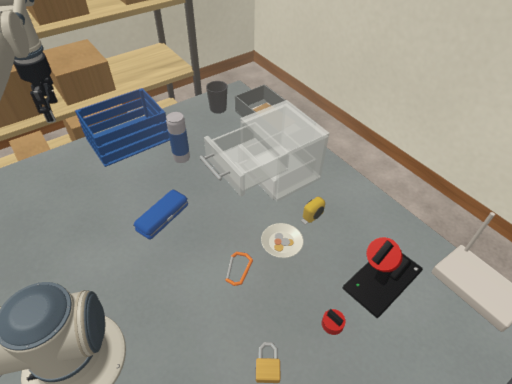

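View pics/top0.png

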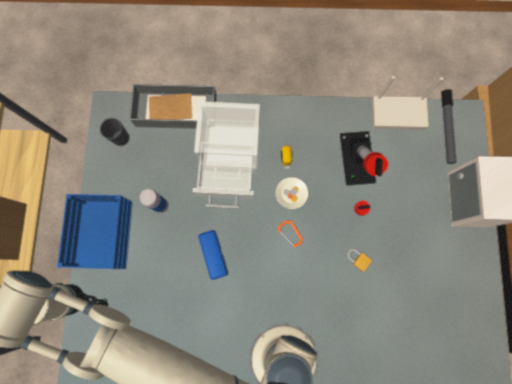

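Side: the large cap is at (384,254), its dock around (384,280), and the open drawer at (245,160). Top: the cap is at (375,164), the drawer at (225,175), the handle at (223,205). The small look-alike cap is at (362,208). I'll zoom in on the cap and drawer next.

```bash
cat > h.py <<'E'
from cell import *
import numpy as np, cv2
from scipy.spatial.transform import Rotation as R
C={n:get_calibration(n) for n in("side","top")}
def ray(n,p):
    c=C[n]; f=192/np.tan(np.radians(c["vertical_fov"]/2))
    d=np.array([(p[0]-c["cx"])/f,-(p[1]-c["cy"])/f,-1.])
    return np.array(c["xyz"]),R.from_quat(c["rotation"]).apply(d/np.linalg.norm(d))
def proj(n,P):
    c=C[n]; f=192/np.tan(np.radians(c["vertical_fov"]/2))
    q=R.from_quat(c["rotation"]).inv().apply(np.asarray(P,float)-c["xyz"])
    return np.array([c["cx"]+f*q[...,0]/-q[...,2],c["cy"]+f*q[...,1]/q[...,2]]).T
def tri(ps,pt):
    (o1,d1),(o2,d2)=ray("side",ps),ray("top",pt)
    t=np.linalg.lstsq(np.stack([d1,-d2],1),o2-o1,rcond=None)[0]
    a,b=o1+t[0]*d1,o2+t[1]*d2
    return (a+b)/2,np.linalg.norm(a-b)
def plane(n,p,z):
    o,d=ray(n,p); return o+d*(z-o[2])/d[2]
E
python3 - <<'E'
from h import *
S=cv2.imread("pics/side0.png");T=cv2.imread("pics/top0.png")
cr=lambda I,x,y,w,h,k:cv2.resize(I[y:y+h,x:x+w],None,fx=k,fy=k,interpolation=cv2.INTER_CUBIC)
a=np.hstack([cr(S,340,230,90,90,4),cr(T,330,120,70,70,360/70)])
b=np.hstack([cr(S,195,100,140,100,360/140),cr(T,180,95,100,115,360/100)[:257]])
cv2.imwrite("pics/c1.png",a)
b=np.hstack([cr(S,195,100,140,100,400/140),cr(T,180,95,100,115,400/115)])
cv2.imwrite("pics/c2.png",np.vstack([a[:, :720],cv2.resize(b,None,fx=720/b.shape[1],fy=240/b.shape[0])]))
def blob(I,m,box):
    x,y,w,h=box; k=np.zeros(I.shape[:2],np.uint8);k[y:y+h,x:x+w]=m[y:y+h,x:x+w]
    return k
for n,I,box in(("side",S,(360,230,50,45)),("top",T,(355,145,40,40))):
    hsv=cv2.cvtColor(I,cv2.COLOR_BGR2HSV)
    red=(((hsv[...,0]<10)|(hsv[...,0]>170))&(hsv[...,1]>120)&(hsv[...,2]>60)).astype(np.uint8)
    k=blob(I,red,box); pts=np.argwhere(k)[:,::-1]; hull=cv2.convexHull(pts.astype(np.int32))
    hm=np.zeros_like(k);cv2.fillConvexPoly(hm,hull,1)
    bar=(hm>0)&(hsv[...,2]<70); bp=np.argwhere(bar)[:,::-1]
    print(n,"hull ell",cv2.fitEllipse(hull),"bar n",len(bp),cv2.minAreaRect(bp.astype(np.int32)),bp.mean(0))
dt=[plane("top",p,.01) for p in[(340,133),(369,131),(374,184),(346,186)]]
print("dock",np.round(dt,3)); print("handle",tri((214,167),(223,205.5)))
E
```

```text
Traceback (most recent call last):
ValueError: all the input array dimensions except for the concatenation axis must match exactly, but along dimension 0, the array at index 0 has size 286 and the array at index 1 has size 400
```

```bash
cat > m.py <<'E'
from h import *
S=cv2.imread("pics/side0.png");T=cv2.imread("pics/top0.png")
cr=lambda I,x,y,w,h:cv2.resize(I[y:y+h,x:x+w],(400,300),interpolation=cv2.INTER_CUBIC)
cv2.imwrite("pics/c2.png",np.vstack([np.hstack([cr(S,340,230,100,75),cr(T,325,122,88,66)]),np.hstack([cr(S,195,95,140,105),cr(T,150,100,152,114)])]))
def blob(m,box):
    x,y,w,h=box; k=np.zeros(m.shape,np.uint8);k[y:y+h,x:x+w]=m[y:y+h,x:x+w]
    return k
for n,I,box in(("side",S,(360,230,50,45)),("top",T,(355,145,40,40))):
    hsv=cv2.cvtColor(I,cv2.COLOR_BGR2HSV)
    red=(((hsv[...,0]<10)|(hsv[...,0]>170))&(hsv[...,1]>120)&(hsv[...,2]>60)).astype(np.uint8)
    k=blob(red,box); pts=np.argwhere(k)[:,::-1]; hull=cv2.convexHull(pts.astype(np.int32))
    hm=np.zeros_like(k);cv2.fillConvexPoly(hm,hull,1)
    bar=(hm>0)&(hsv[...,2]<70); bp=np.argwhere(bar)[:,::-1]
    print(n,"hull ell",cv2.fitEllipse(hull),"bar n",len(bp),cv2.minAreaRect(bp.astype(np.int32)),bp.mean(0))
dt=[plane("top",p,.01) for p in[(340,133),(369,131),(374,184),(346,186)]]
print("dock",np.round(dt,3)); print("handle",tri((214,167),(223,205.5)))
E
python3 m.py
```

```text
side hull ell ((384.2256774902344, 254.44403076171875), (33.75013732910156, 36.72268295288086), 124.01593017578125) bar n 193 ((387.31146240234375, 259.92620849609375), (24.967193603515625, 29.448482513427734), 39.80556869506836) [382.66321244 252.99481865]
top hull ell ((374.71826171875, 163.87437438964844), (23.93631362915039, 25.180932998657227), 92.7086181640625) bar n 85 ((371.5, 166.5), (15.0, 19.0), 90.0) [376.85882353 166.23529412]
dock [[ 0.795 -0.201  0.01 ]
 [ 0.805 -0.309  0.01 ]
 [ 0.603 -0.32   0.01 ]
 [ 0.593 -0.219  0.01 ]]
handle (array([0.49134159, 0.20659528, 0.15176603]), np.float64(0.009792916263770553))
```

View pics/c2.png

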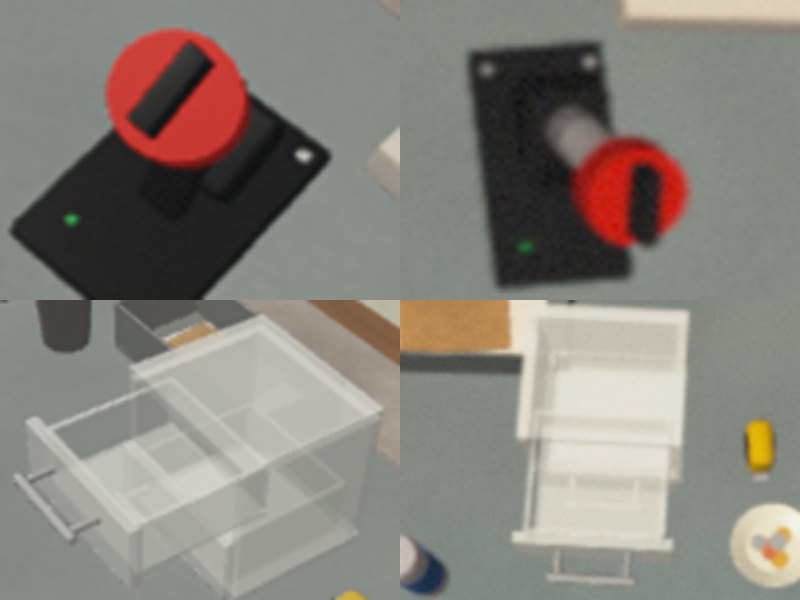

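```bash
python3 - <<'E'
from h import *
np.set_printoptions(precision=4,suppress=True)
a=tri((389.75,242.5),(379.3,159));b=tri((375.25,262.2),(378.5,175.5));c=tri((382.5,252.5),(378.9,167.1))
print("bar",a,b,c,np.linalg.norm(a[0]-b[0]))
for az in(0,4,8,-10,15,25):
    A=np.radians(180+az);z=np.array([np.sin(.611)*np.cos(A),np.sin(.611)*np.sin(A),np.cos(.611)])
    print(az,[ (proj("top",c[0]-s*z),proj("side",c[0]-s*z)) for s in (.028,.12,.17)])
for nm,p,q in(("hL",(201.3,158),(207,205.6)),("hR",(220.2,178),(238.2,206.4)),("hc",(210.75,167.8),(222.6,206.1)),
  # panel top corners
  ("pL",(195+35/2.857,95+124/2.857),(150+517/2.63,100+236/2.63)),("pR",(195+138/2.857,95+228/2.857),(150+670/2.63,100+243/2.63)),
  ("uFL",(195+135/2.857,95+72/2.857),(150+519/2.63,100+138/2.63)),("uFR",(195+235/2.857,95+168/2.857),(150+683/2.63,100+140/2.63)),
  ("uBR",(195+380/2.857,95+112/2.857),(150+687/2.63,100+13/2.63)),("uBL",(195+262/2.857,95+20/2.857),(150+533/2.63,100+8/2.63))):
    print(nm,tri(p,q))
E
```

```text
bar (array([ 0.6285, -0.2692,  0.2343]), np.float64(0.0001772180689242942)) (array([ 0.5854, -0.2749,  0.2067]), np.float64(0.0038374162495887106)) (array([ 0.6076, -0.2722,  0.2196]), np.float64(0.0013657553000186872)) 0.05145860377981447
0 [(array([376.5315, 163.9358]), array([384.5009, 254.9888])), (array([369.0116, 154.9941]), array([391.316, 262.021])), (array([365.3327, 150.6198]), array([394.5456, 265.3535]))]
4 [(array([376.1741, 163.9391]), array([384.0771, 254.632 ])), (array([367.5826, 155.0077]), array([389.6416, 260.6075])), (array([363.3795, 150.6383]), array([392.2701, 263.4302]))]
8 [(array([375.8193, 163.9666]), array([383.6312, 254.2957])), (array([366.1637, 155.1169]), array([387.8888, 259.2808])), (array([361.4398, 150.7873]), array([389.894 , 261.6287]))]
-10 [(array([377.4252, 164.0323]), array([385.4501, 255.9595])), (array([372.5839, 155.3778]), array([395.107 , 265.8982])), (array([370.2149, 151.1428]), array([399.7233, 270.6492]))]
15 [(array([375.21  , 164.0719]), array([382.8041, 253.7612])), (array([363.7249, 155.5362]), array([384.6577, 257.1832])), (arr
[... 195 characters left out ...]
 , 152.8485]), array([378.9277, 255.4628]))]
hL (array([0.4866, 0.2594, 0.1495]), np.float64(0.0022397984442168897))
hR (array([0.4858, 0.1593, 0.1525]), np.float64(0.0018880393826156197))
hc (array([0.4864, 0.2092, 0.1506]), np.float64(0.002956945922968928))
pL (array([ 0.4035, -0.0802,  0.5203]), np.float64(0.12931540453178536))
pR (array([ 0.3939, -0.1937,  0.5424]), np.float64(0.13477914042163666))
uFL (array([ 0.4786, -0.0753,  0.527 ]), np.float64(0.14466623069188705))
uFR (array([ 0.4633, -0.193 ,  0.5555]), np.float64(0.1607409641982845))
uBR (array([ 0.5677, -0.1931,  0.5504]), np.float64(0.17445976810628552))
uBL (array([ 0.5787, -0.0778,  0.5362]), np.float64(0.16689050109876413))
```

```bash
cat >> h.py <<'E'
np.set_printoptions(precision=4,suppress=True)
AZ=np.radians(185); ZC=np.array([np.sin(.611)*np.cos(AZ),np.sin(.611)*np.sin(AZ),np.cos(.611)])
JH=np.array([-np.sin(AZ),np.cos(AZ),0])
G=np.array([.6116,-.2719,.2139])
def capq(th,sgn):
    r=R.from_rotvec(ZC*th); z=r.apply(sgn*JH); x=-ZC
    return R.from_matrix(np.stack([x,np.cross(z,x),z],1)).as_quat()
E
python3 - <<'E'
from h import *
for nm,p,q in(
  ("pL",(35,124),(517,236)),("pR",(138,228),(670,243)),
  ("uFL",(135,72),(519,138)),("uFR",(235,168),(683,140)),
  ("uBR",(380,112),(687,13)),("uBL",(262,20),(533,8))):
    print(nm,tri((195+p[0]/2.857,95+p[1]/2.857),(150+(q[0]-400)/2.63,100+q[1]/2.63)))
for s in(1,-1):
    for th in(0,.7,1.45): print(s,th,ik(G+.003*ZC+.016*0-ZC*.019,capq(th,s)))
    print(ik(G+.1*ZC,capq(0,s)))
E
```

```text
pL (array([0.5322, 0.2986, 0.1724]), np.float64(0.0013600538829263143))
pR (array([0.5283, 0.1137, 0.1767]), np.float64(0.003215196940537452))
uFL (array([0.6537, 0.3007, 0.1829]), np.float64(0.005086431416012555))
uFR (array([0.6417, 0.1047, 0.2009]), np.float64(0.013319457170819763))
uBR (array([0.8177, 0.1013, 0.1859]), np.float64(0.00017336330932451552))
uBL (array([0.82  , 0.2928, 0.1876]), np.float64(0.001976189194598334))
1 0 [-0.6608 -0.1393  1.6202  0.4288  1.2183  0.7643]
1 0.7 [-0.6608 -0.1393  1.6202  0.4288  1.2183  0.0643]
1 1.45 [-0.6608 -0.1393  1.6202  0.4288  1.2183 -0.6857]
[-0.7583 -0.273   1.568   0.4487  1.4272  0.756 ]
-1 0 [-0.6608 -0.1393  1.6202  0.4288  1.2183 -2.3773]
-1 0.7 None
-1 1.45 [-0.6608 -0.1393  1.6202  0.4288  1.2183  2.4559]
[-0.7583 -0.273   1.568   0.4487  1.4272 -2.3856]
```

```bash
python3 - <<'E'
from h import *
s=state(); line_to(s["tcp_pos"]+[0,-.03,.17],max_speed=.3)
grip(.045)
move_ptp(G+.075*ZC,capq(0,1))
print(state()["time_s"],state()["tcp_pos"]-G-.075*ZC,state()["opening"])
S=read_camera("side");T=read_camera("top")
cr=lambda I,x,y,w,h:cv2.resize(I[y:y+h,x:x+w,::-1],(400,400),interpolation=cv2.INTER_CUBIC)
cv2.imwrite("pics/c3.png",np.hstack([cr(S,330,190,100,100),cr(T,330,120,80,80)]))
print(proj("side",G),proj("top",G),proj("side",s["tcp_pos"]))
E
```

```text
4.425 [0.0004 0.0007 0.0002] 0.04495807568513966
[382.6657 253.1005] [378.3249 166.159 ] [ 54.3174 115.6012]
```

View pics/c3.png

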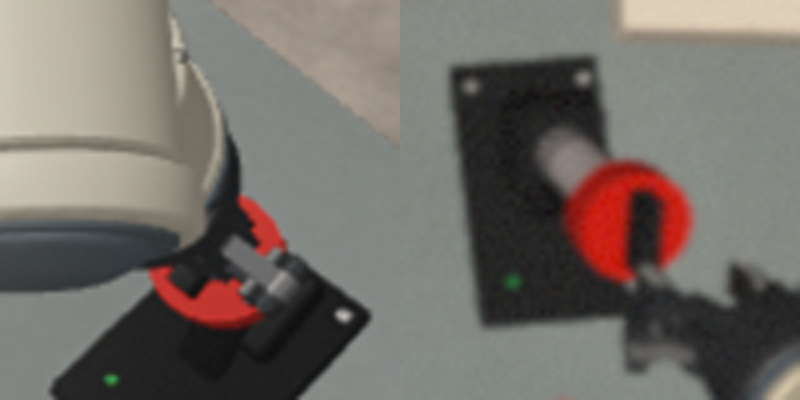

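```bash
python3 - <<'E'
from h import *
P=state()["tcp_pos"]
for n,o,k,x0 in(("side",(330,190),4,0),("top",(330,120),5,400)):
    for d in(-.0225,0,.0225): print(n,(proj(n,P+d*JH)-o)*k+[x0,0])
    print((proj(n,G)-o)*k+[x0,0])
E
```

```text
side [150.601  198.0916]
side [188.9545 227.6755]
side [228.5382 258.2083]
[210.6629 252.4019]
top [644.7041 275.276 ]
top [683.2784 272.9429]
top [721.8386 270.6108]
[641.6244 230.795 ]
```

The fingertips appear where projected: top crop about (645,275) and (735,270), with the bar at (643,230). Next I approach and grip.

```bash
python3 - <<'E'
from h import *
print(line_to(G-.014*ZC,max_speed=.06,max_force=8))
s=state();print(s["time_s"],(s["tcp_pos"]-G)@ZC,s["ft_force"])
grip(0.0); pause(.2)
s=state();print(s["time_s"],s["opening"],s["ft_force"],s["torque"],(s["tcp_pos"]-G)@ZC)
S=read_camera("side");T=read_camera("top")
cr=lambda I,x,y,w,h:cv2.resize(I[y:y+h,x:x+w,::-1],(400,400),interpolation=cv2.INTER_CUBIC)
cv2.imwrite("pics/c4.png",np.hstack([cr(S,330,190,100,100),cr(T,330,120,80,80)]))
E
```

```text
False
6.1583 -0.013554074880261401 [ 0.528   0.2436 -0.07  ]
6.7417 0.013093886306070354 [-7.6825  5.6191  8.8621] [0.9596 0.4273 0.8352] -0.011617228997242577
```

View pics/c4.png

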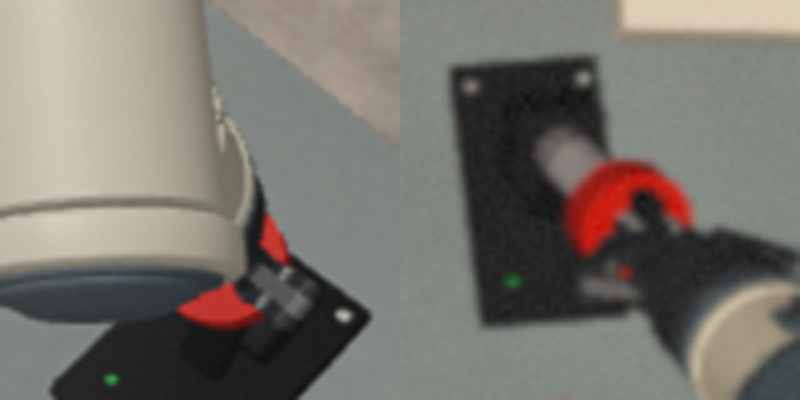

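```bash
cat >> h.py <<'E'
def relax(q,n=3,gain=1.2e-4):
    p=state()["tcp_pos"]
    for _ in range(n):
        f=state()["ft_force"]; p=p+gain*f; line_to(p,q,max_speed=.02)
    return p
E
python3 - <<'E'
from h import *
q0=capq(0,1)
p=relax(q0); s=state(); print(s["time_s"],s["ft_force"],s["ft_force"]@ZC,s["torque"],(p-G)@ZC)
for th in(.15,.3):
    line_to(p,capq(th,1),max_speed=.1); s=state()
    print(th,s["time_s"],s["ft_force"],s["ft_force"]@ZC,s["torque"]@ZC,s["opening"])
    p=relax(capq(th,1),2); s=state(); print("  ",s["time_s"],s["ft_force"],s["torque"]@ZC,s["joint_pos"][5])
E
```

```text
7.725 [-0.2134  0.37   -1.3333] -0.9886657359310882 [0.045  0.3395 0.0384] -0.010443540680398163
0.15 8.025 [-0.0229 -0.4146 -0.2582] -0.17761320607585723 0.026119180762625066 0.01348886823661688
   8.525 [-0.6214  0.6023 -1.1304] 0.03285722581013305 0.6198448749899043
0.3 8.825 [-0.3003  0.0782 -0.5576] -0.28904168338264447 0.05229197555881361 0.012914409294301907
   9.325 [ 0.5906  0.4263 -0.5655] -0.009405481961255908 0.46959291461132996
```

```bash
cat > scan.py <<'E'
from h import *
p=state()["tcp_pos"]; free=False
for th in np.arange(.45,1.36,.15):
    q=capq(th,1); line_to(p,q,max_speed=.1); s0=state()
    hit=line_to(p+.005*ZC,q,max_speed=.02,max_force=6); s=state()
    print(round(th,2),s["time_s"],"tq",s0["torque"]@ZC,"hit",hit,"rise",(s["tcp_pos"]-p)@ZC,s["ft_force"]@ZC,s["opening"])
    if not hit and (s["tcp_pos"]-p)@ZC>.004: free=True;break
    line_to(p,q,max_speed=.02)
print(free)
E
python3 scan.py
```

```text
0.45 9.8417 tq -0.0696608686393132 hit True rise 0.0009953383536115087 0.030899441665492855 0.012784859869312777
0.6 10.6 tq 0.016626818979141866 hit True rise 0.0008125442129528251 0.5323299451005515 0.013011582963332888
0.75 11.3583 tq 0.06762129080114343 hit True rise 0.0006919713678257427 0.38433347594537703 0.01259256060377999
0.9 12.1333 tq -0.003075316954606 hit True rise 0.001130624015478906 -0.19046999839299028 0.012647802240314913
1.05 13.0917 tq 0.005694188375590159 hit False rise 0.004383380432140816 -1.627680327963769 0.0131247184536375
True
```

```bash
python3 - <<'E'
from h import *
q=capq(1.05,1); p=state()["tcp_pos"]
hit=line_to(p+.03*ZC,q,max_speed=.04,max_force=6); s=state()
print(hit,s["time_s"],(s["tcp_pos"]-p)@ZC,s["ft_force"]@ZC,s["opening"])
if not hit:
    line_to(p+.08*ZC,q,max_speed=.1)
    S=read_camera("side");T=read_camera("top"); s=state(); print(s["time_s"],s["ft_force"],s["opening"])
    cr=lambda I,x,y,w,h:cv2.resize(I[y:y+h,x:x+w,::-1],(400,400),interpolation=cv2.INTER_CUBIC)
    cv2.imwrite("pics/c5.png",np.hstack([cr(S,320,180,110,110),cr(T,330,120,80,80)]))
E
```

```text
True 13.775 0.02820860499394212 -0.9299438344826627 0.012887159771061344
```

```bash
python3 - <<'E'
from h import *
q=capq(1.05,1); p=state()["tcp_pos"]
hit=line_to(p+.05*ZC,q,max_speed=.06,max_force=8); s=state()
print(hit,s["time_s"],(s["tcp_pos"]-p)@ZC,s["ft_force"]@ZC,s["opening"])
S=read_camera("side");T=read_camera("top")
cr=lambda I,x,y,w,h:cv2.resize(I[y:y+h,x:x+w,::-1],(400,400),interpolation=cv2.INTER_CUBIC)
cv2.imwrite("pics/c5.png",np.hstack([cr(S,320,180,110,110),cr(T,330,120,80,80)]))
# drop plan: tool down, candidates of yaw
D=np.array([.585,.205,.113])
for yaw in np.radians(range(0,360,30)):
    z=np.array([np.cos(yaw),np.sin(yaw),0]);x=np.array([0,0,-1.])
    Q=R.from_matrix(np.stack([x,np.cross(z,x),z],1)).as_quat()
    print(int(np.degrees(yaw)+.5),ik(D+[0,0,.15],Q),ik(D+[0,0,.036],Q) is not None)
E
```

```text
False 14.7667 0.04954911679404318 -1.639996702278396 0.01291734650047091
0 [ 0.2822  0.1551  1.1052 -0.      1.8813  0.2822] True
30 [ 0.2822  0.1551  1.1052 -0.      1.8813 -0.2414] True
60 [ 0.2822  0.1551  1.1052 -0.      1.8813 -0.765 ] True
90 [ 0.2822  0.1551  1.1052 -0.      1.8813 -1.2886] True
120 [ 0.2822  0.1551  1.1052 -0.      1.8813 -1.8122] True
150 [ 0.2822  0.1551  1.1052 -0.      1.8813 -2.3358] True
180 None False
210 None False
240 [ 0.2822  0.1551  1.1052 -0.      1.8813  2.3766] True
270 [ 0.2822  0.1551  1.1052 -0.      1.8813  1.853 ] True
300 [ 0.2822  0.1551  1.1052 -0.      1.8813  1.3294] True
330 [ 0.2822  0.1551  1.1052 -0.      1.8813  0.8058] True
```

View pics/c5.png

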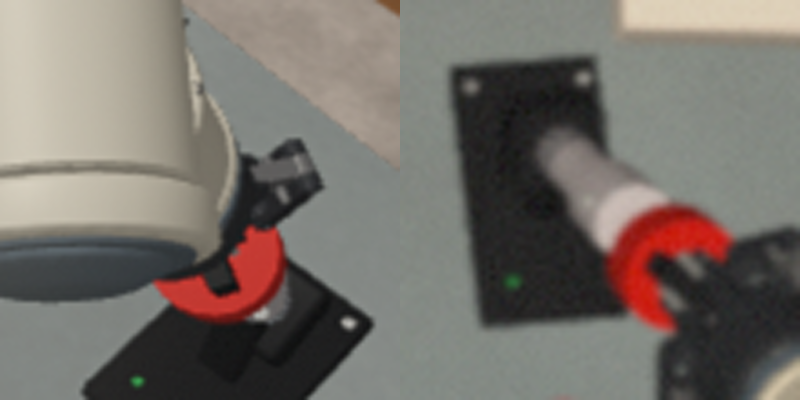

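Cap is off: the silver head is exposed at top crop (625,205) and the cap is held at (670,265). Now to the drawer.

```bash
python3 - <<'E'
from h import *
line_to(state()["tcp_pos"]+[-.03,0,.05],max_speed=.15)
D=np.array([.586,.205,.113])
x=np.array([0,0,-1.]);z=np.array([0,1.,0])
Q=R.from_matrix(np.stack([x,np.cross(z,x),z],1)).as_quat()
move_ptp(D+[0,0,.17],Q)
s=state();print(s["time_s"],s["tcp_pos"],s["ft_force"],s["opening"])
S=read_camera("side");T=read_camera("top")
cr=lambda I,x,y,w,h:cv2.resize(I[y:y+h,x:x+w,::-1],(400,400),interpolation=cv2.INTER_CUBIC)
cv2.imwrite("pics/c6.png",np.hstack([cr(S,190,80,150,150),cr(T,170,95,120,120)]))
E
```

```text
17.1667 [0.5863 0.2039 0.2831] [ 0.3776 -0.6937 -1.5604] 0.012973285855510774
```

View pics/c6.png

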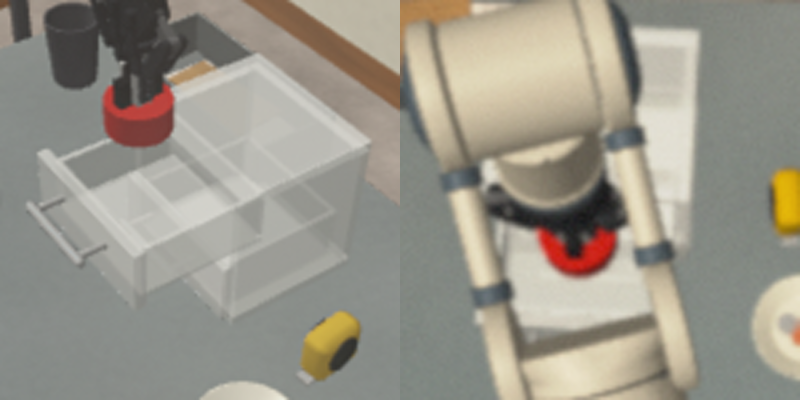

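```bash
python3 - <<'E'
from h import *
print("cap xy",plane("top",(223.4,166.4),.265))
p=state()["tcp_pos"]
hit=line_to([.586,.205,.113+.025],max_speed=.09,max_force=5); s=state()
print(hit,s["time_s"],s["tcp_pos"],s["ft_force"],s["torque"])
S=read_camera("side");T=read_camera("top")
cr=lambda I,x,y,w,h:cv2.resize(I[y:y+h,x:x+w,::-1],(400,400),interpolation=cv2.INTER_CUBIC)
cv2.imwrite("pics/c7.png",np.hstack([cr(S,190,80,150,150),cr(T,170,95,120,120)]))
E
```

```text
cap xy [0.5847 0.201  0.265 ]
False 19.025 [0.5863 0.2051 0.1387] [0.8957 0.5992 0.0895] [-0.0094  0.0261  0.0153]
```

View pics/c7.png

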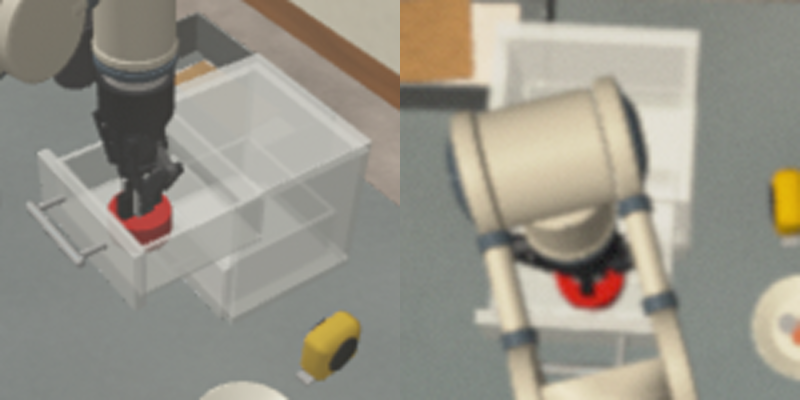

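The cap is inside the open drawer, side crop about (145,220), with clearance to the walls. No firm contact yet, so I keep descending.

```bash
python3 - <<'E'
from h import *
p=state()["tcp_pos"]
hit=line_to(p-[0,0,.03],max_speed=.03,max_force=4); s=state()
print(hit,s["time_s"],s["tcp_pos"],s["ft_force"],s["torque"])
E
```

```text
True 19.3583 [0.5864 0.205  0.1386] [ 0.829  -0.7654  4.2043] [0.0164 0.1709 0.0096]
```

```bash
python3 - <<'E'
from h import *
grip(.04); s=state(); print(s["time_s"],s["ft_force"],s["opening"])
p=s["tcp_pos"]; line_to(p+[0,0,.04],max_speed=.06); line_to(p+[0,0,.15],max_speed=.2)
line_to([.42,.207,.29],max_speed=.25)
s=state(); print(s["time_s"],s["tcp_pos"],s["ft_force"])
S=read_camera("side");T=read_camera("top")
cr=lambda I,x,y,w,h:cv2.resize(I[y:y+h,x:x+w,::-1],(400,400),interpolation=cv2.INTER_CUBIC)
cv2.imwrite("pics/c8.png",np.hstack([cr(S,190,80,150,150),cr(T,170,95,120,120)]))
E
```

```text
19.7333 [0.1257 0.2392 0.1922] 0.039920423506590946
22.0583 [0.4204 0.2069 0.2889] [ 0.3106  0.1072 -0.3429]
```

View pics/c8.png

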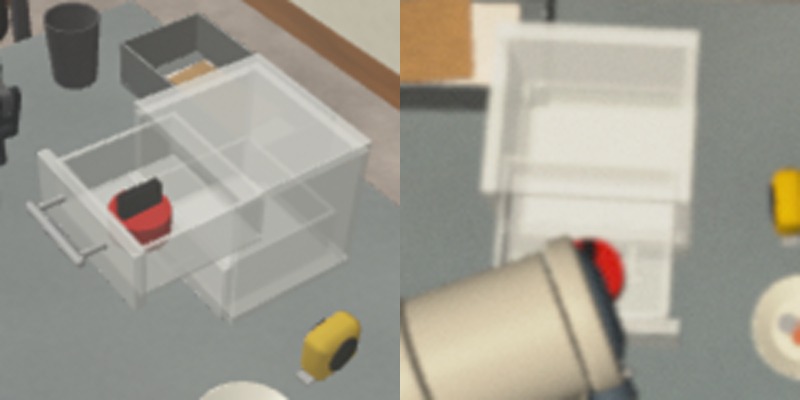

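The cap stands upright on the drawer floor (side crop (140,215)) and has been released. Next I close the fingers and push the handle.

```bash
python3 - <<'E'
from h import *
grip(0.0)
print(line_to([.42,.207,.138],max_speed=.15,max_force=8))
h=line_to([.485,.207,.138],max_speed=.04,max_force=3); s=state(); print(h,s["time_s"],s["tcp_pos"],s["ft_force"])
x0=s["tcp_pos"][0]
h=line_to([x0+.140,.207,.138],max_speed=.05,max_force=12); s=state(); print(h,s["time_s"],s["tcp_pos"],s["ft_force"])
S=read_camera("side");T=read_camera("top")
cr=lambda I,x,y,w,h:cv2.resize(I[y:y+h,x:x+w,::-1],(400,400),interpolation=cv2.INTER_CUBIC)
cv2.imwrite("pics/c9.png",np.hstack([cr(S,190,80,150,150),cr(T,170,95,120,120)]))
E
```

```text
False
False 25.5667 [0.4849 0.2071 0.1381] [ 0.347  -0.363   0.0058]
True 27.3917 [0.5836 0.2068 0.137 ] [-2.9261 -0.438   1.8242]
```

View pics/c9.png

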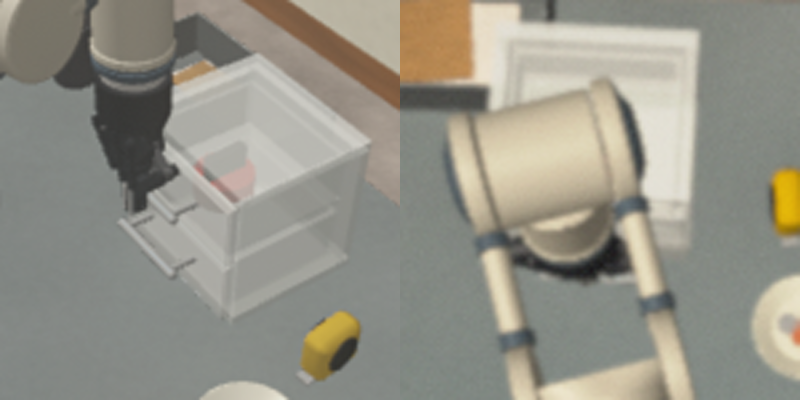

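```bash
python3 - <<'E'
from h import *
p=state()["tcp_pos"]
h=line_to(p+[.03,0,0],max_speed=.03,max_force=15); s=state(); print(h,s["time_s"],s["tcp_pos"],s["ft_force"])
line_to(s["tcp_pos"]-[.06,0,0],max_speed=.15)
line_to([.45,.207,.33],max_speed=.25); line_to([.38,.05,.36],max_speed=.25)
S=read_camera("side");T=read_camera("top"); print(state()["time_s"])
cr=lambda I,x,y,w,h:cv2.resize(I[y:y+h,x:x+w,::-1],(400,400),interpolation=cv2.INTER_CUBIC)
cv2.imwrite("pics/c10.png",np.hstack([cr(S,220,90,110,110),cr(T,170,95,120,120)]))
E
```

```text
True 27.85 [0.5835 0.2067 0.136 ] [-0.5832 -0.2792  0.9806]
30.3333
```

View pics/c10.png

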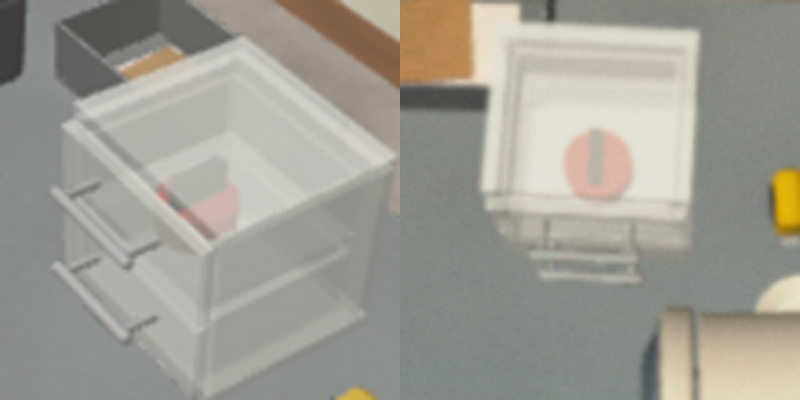

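```bash
python3 - <<'E'
from h import *
f=lambda p,q:tri((220+p[0]/3.636,90+p[1]/3.636),(170+(q[0]-400)/3.333,95+q[1]/3.333))
print("up ",f((89,229),(590,278)),f((89,229),(591,257)))
print("low",f((92,303),(591,257)),f((92,303),(590,278)))
E
```

```text
up  (array([0.5806, 0.1947, 0.1648]), np.float64(0.016625023404753584)) (array([0.5947, 0.1991, 0.1575]), np.float64(0.002044427536196755))
low (array([0.6133, 0.2107, 0.0603]), np.float64(0.0161370916394588)) (array([0.5983, 0.2062, 0.0684]), np.float64(0.004231947538000063))
```

```bash
python3 - <<'E'
from h import *
line_to([.52,.2,.33],max_speed=.25); line_to([.52,.2,.148],max_speed=.2,max_force=10)
h=line_to([.62,.2,.148],max_speed=.06,max_force=5); s=state(); print(h,s["time_s"],s["tcp_pos"],s["ft_force"])
p=s["tcp_pos"]
h=line_to(p+[.02,0,0],max_speed=.04,max_force=25); s=state(); print(h,s["time_s"],s["tcp_pos"],s["ft_force"])
line_to(s["tcp_pos"]-[.07,0,0],max_speed=.15)
line_to([.45,.2,.33],max_speed=.25); line_to([.38,.05,.36],max_speed=.25)
S=read_camera("side"); print(state()["time_s"])
S0=cv2.imread("pics/side0.png")
cr=lambda I:cv2.resize(I[100:180,225:315],(788,590)[:2],interpolation=cv2.INTER_CUBIC)
cv2.imwrite("pics/side_end.png",S[:,:,::-1])
I=cr(S[:,:,::-1]); cv2.imwrite("pics/c11.png",I)
E
```

```text
True 33.4333 [0.5835 0.1997 0.147 ] [-3.6426 -0.9211  1.993 ]
True 33.7167 [0.5834 0.1996 0.1464] [-3.3926 -0.8183  2.638 ]
36.1333
```

View pics/c11.png

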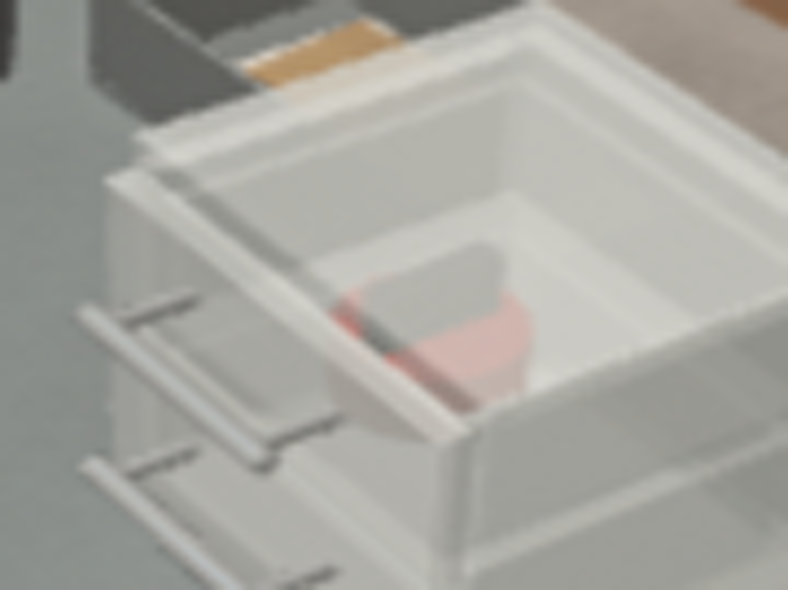

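```bash
python3 - <<'E'
from h import *
P=lambda a,b:(225+a/8.756,100+b/7.375)
for u,l in(((80,312),(85,468)),((125,322),(127,478)),((198,297),(198,452)),((345,415),(338,572))):
    for zl in(.064,.07):
        L=plane("side",P(*l),zl); o,d=ray("side",P(*u)); U=o+d*(L[1]-o[1])/d[1]; print(zl,L,U,"dx",U[0]-L[0])
E
```

```text
0.064 [0.6013 0.2641 0.064 ] [0.6018 0.2641 0.1484] dx 0.0005360518595425301
0.07 [0.5978 0.2586 0.07  ] [0.5983 0.2586 0.1538] dx 0.000532082936614553
0.064 [0.6099 0.2504 0.064 ] [0.6107 0.2504 0.1483] dx 0.00082814342059645
0.07 [0.6064 0.2451 0.07  ] [0.6072 0.2451 0.1536] dx 0.000822011854496818
0.064 [0.6396 0.2491 0.064 ] [0.6397 0.2491 0.1482] dx 6.759218108354226e-05
0.07 [0.6359 0.2438 0.07  ] [0.6359 0.2438 0.1536] dx 6.709172921015583e-05
0.064 [0.6372 0.1629 0.064 ] [0.6369 0.1629 0.1494] dx -0.00034231160378361825
0.07 [0.6335 0.1582 0.07  ] [0.6332 0.1582 0.1548] dx -0.0003397771318875975
```

The upper handle lines up with the shut lower drawer's handle within 1 mm, so the drawer is fully shut.

```bash
python3 -c "
from cell import *
print(state()['time_s'],state()['ft_force']); print(finish_job())"
```

```text
36.1333 [ 0.61266159  0.40255473 -0.26999614]
the job is handed in; nothing more can be done
None
```

The job is done and handed in at about 36 s of the 64 s allowed; no verdict was reported.

**What I did:** I gripped the larger red cap by its bar and turned it anticlockwise in 0.15 rad steps with gentle pull tests. It was held up to 0.90 rad and came free at 1.05 rad. I drew it off along its axis and stood it mouth down on the upper drawer's floor. Then I let go and pushed the drawer shut by its handle.

**Last checks:**
- **Cap:** the camera shows it upright inside the drawer.
- **Drawer:** it met the same hard stop (TCP x = 0.5835 m) on three pushes. Its handle lines up with the shut lower drawer's within 1 mm.
- **Robot:** the arm was clear of everything, with under 1 N on the tool.

**Points that disagreed:**
- **Force stop during the draw:** the 6 N limit tripped once, about 33 mm out, just past the 28 mm needed to clear. The next 50 mm met no resistance.
- **Drawer travel:** I measured about 0.11 m, not 0.125 m. Either the drawer did not start fully open or my first handle position was off.
- **Not checked:** I did not compare the bystanders' positions before and after. The arm was not sent near them, and the saucer and tape measure still in view looked undisturbed.

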